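# Close the carton and take off the cap of unknown thread

### The job

Ready the boxed canister for its tap: fold the plain brown flap of the carton down flat first, then the white-striped flap, so that both lie shut around the neck. Then unscrew the blue cap: nobody noted whether its thread is right- or left-handed, so try which way it loosens, then lift it well clear above the neck and finish while holding it there in the gripper, level and still, with both flaps still shut. Leave the tub, the orange tray and the paint bottles alone.

Things in the scene. Friction and masses are not known exactly. Their poses are not given: they have to be found in the camera images.
- carton: Red and brown carton, fixed, 220 (its x) x 260 (its y) x 130 mm high, filled by a white canister. Origin: centre of its underside; z up. A white collar 50 mm wide rises on its vertical centre axis to 157 mm above the table, with the screw neck and blue cap on it. Flaps hinge on its upper edges at y = +130 and -130 mm, height 130 mm, hinge lines along its x.
- flap_plain (a joint): Angle (rad) of the plain brown flap, hinged at the carton's y = +130 mm edge (robot's left): 0 = shut and level (stops there), 1.57 upright, up to 2.4 leaning outward; starts at 1.7 to 2.1. Board 4 mm thick, 220 mm along the hinge, 125 mm out to its free edge, which has a notch for the neck (90 mm wide, from 85 mm off the hinge). Stiff fold, stays where left; 1 to 2 N at 65 mm out moves it.
- flap_white (a joint): The same for the flap with a white stripe on both faces, hinged at the carton's y = -130 mm edge (robot's right): 0 = shut, grows as it opens, starts at 1.7 to 2.1; same size, notch and stiffness. Both flaps can be shut by pushing with closed fingers from outside, inwards, then down.
- flap_plain_push (a point): Point on the plain flap's middle line, 65 mm from its hinge, in the middle of the board's thickness; moves with the flap.
- flap_white_push (a point): The same point on the white-striped flap.
- cap: Blue ribbed round screw cap, 56 mm diameter, 40 mm high, 35 to 70 g, thin white line across its top. Origin: centre of its underside; z up. Seated, its underside is 160 and its top 200 mm above the table. Turned the wrong way it stops dead after about 0.1 rad.
- neck (a point): Middle of the seated cap's underside, on the carton's centre axis, 160 mm above the table; does not move. Quick thread of unknown hand, not visible: turned the right way the cap runs easily and lifts straight off anywhere between 0.95 and 1.35 rad (stop at about 1.4); until then it lifts no more than about 2 mm. No spring.
- tub: White tub with blue lid, 130 mm wide, 207 mm high, standing on the table well to the left of the carton, fixed. Origin: centre of its underside. Leave alone.
- tray: Orange plastic tray 240 x 200 x 45 mm lying on the table to the right, two paint bottles standing in it. Origin: centre of its underside. Leave alone.
- yellow_paint: Yellow paint bottle, 60 mm wide, 150 mm high, standing in the orange tray. Origin: centre of its underside. Leave alone.
- green_paint: Green paint bottle, 60 mm wide, 130 mm high, standing in the orange tray. Origin: centre of its underside. Leave alone.
Not all that is in view belongs to the job. There is more than one size of the cap; the job needs the larger.

How it is judged:
By the outcome, as a careful person would: the job done as asked, in the order asked, and still so for the second after the job is handed in, while the arm keeps its last pose, push and grip.
It also fails if it takes over 72 s, if anything falls off the work surface, if the arm or the gripper's body presses on something with over 40 N, if the wrist force passes 120 N, or if a joint passes its speed limit or range.

### The arm

A 7-joint arm with a two-finger parallel gripper is mounted at the origin on the work surface. World frame = base frame: x ahead of the robot, y to its left, z up, the work surface at z = 0. Lengths are in m, angles in rad, forces in N, time in s.
With the tool pointing down it reaches from about 0.425 to 0.875 m from the base axis. Payload 8.4 kg.
Tool frame: the origin (TCP) lies at the very end of the fingers, on their centre line; the grasp point (between the pads) lies 19 mm behind it; z points along the fingers, y is the line along which they close (so a half turn about z gives the same grasp; the last joint's range is limited). The gripper opens to 87 mm and grips with 3 to 60 N. Pads are 19 mm wide; open, the fingers measure 117 mm over their backs; the gripper's body (75 mm by 190 mm) begins 51 mm behind the grasp point.
Start: joints at [1.197, 0.333, 0.04, 1.465, -0.013, 1.343, -0.059], TCP at [0.176, -0.626, 0.223] pointing down, gripper open.
Joint ranges: [-2.58, 2.58], [-0.38, 2.09], [-1.3, 1.39], [0.25, 2.4], [-1.5, 4.64], [0.08, 2.09], [-2.65, 2.65]. Speed limits (rad/s): [2.22, 2.22, 2.79, 2.79, 3.14, 3.14, 3.14].

### API

Orientations are given as a rotation vector (axis times angle).
In Python, from cell import status, camera, calibration, robot, outline_of, place_of gives the robot as it stands.
- The arm moves only by the tool step_arm, never from a script. Its argument "commands" is a list of rows, each an object with "dp": the shift along the world's x, y, z normalised to -1 to 1, where 1 is 0.15 m, a list of three; "turn": the turn, a rotation vector about the world's x, y, z normalised to -1 to 1, where 1 is 120 degrees, a list of three; "claw": the opening, from -1 (shut) to 1 (fully open). A call has 1 to 12 rows; each row is the pose to reach, as a shift and turn from the pose commanded when the call began; what a row does not reach only later rows make up. A row lasts 1/12 s, in which the tool goes at most 41.7 mm and 7.16 degrees, less where a joint would pass 70% of its speed; a pose out of reach is approached as far as the arm can. A call with a number of a shift or a turn outside -1 to 1 is refused whole. A call with a gripper value outside its range is refused whole. The fingers move at their own pace and stop on an object; the grip force is fixed at half the most. Time passes only in rows, so rows that repeat a pose let the fingers close. It gives the time, the measured TCP pose, the force, the opening and the grip force at its end, in the units of the state.
- status.sense(): the state, without advancing time (a new reading comes with each control period).
- camera(name): name is "scene" or "top" or "wrist"; returns (picture, depth): 384x512x3 uint8, red, green, blue; 384x512 float32, m along the optical axis (not along the pixel's ray), 0 where there is no reading.
- calibration(name): a dict with "vertical_fov" (degrees; the focal length in pixels is half the picture's height over the tangent of half this angle, whatever the lens; pixels are square), "cx", "cy" (the principal point, pixels), "dist_coeffs" ([k1, k2, p1, p2, k3] as OpenCV has them; the pictures are not rectified), "view" (4x4, takes a point from world to camera coordinates). Camera axes: x right, y down, z forward; pixel columns grow to the right and rows downward; lengths in m; the calibration is good to about 2 mm. A picture is of the moment at which its call begins: read the wrist's pose just before it. calibration takes no time and is no camera call; for the wrist camera it gives the pose at the moment of the call.
- robot.close_job(): hands the job in; it is judged then, once.
Trained networks look in the newest picture that a camera, given by its name, has taken for a name from the list of things; names that differ only in an ending like _2 or _b are one class to them, and where a whole thing is asked for, a point or a joint stands for the part that bears it (a point fixed in the world has none). Each returns a list of dicts, best first, with "p" (0 to 1); they miss things now and then, are a little off and sometimes report something else, mostly with a low value. They report only what shows in the picture. A call takes as long as a camera call. They do not tell look-alikes from the thing itself.
- outline_of(label, camera): "mask" (384x512 bool, what is visible of it) and "box" ([left, top, right, bottom] in pixels, round what is visible of it).
- place_of(label, camera): "xy" ([column, row] in pixels: a listed point, or the origin of a listed thing).
The state is a dict: "clock": time; "q": joint angles; "dq": joint speeds; "tau": joint torques, N m; "tool_pos": TCP position; "eef_rot": TCP orientation; "force": force on the tool from outside, world axes, zero at the start; "torque": the same for the moment, N m; "gripper_width": finger opening in m; "gripper_force": force on a finger pad.
Only numpy, scipy, OpenCV 4.12 (cv2) and the standard library are available. Lean on these libraries where they do the work, as an engineer would, in place of code of your own. Each camera call takes 0.05 s, during which the arm holds its last target. There are 200 camera calls.

## Working session

There is one attempt and no reset: what is moved stays moved. The work goes in short steps, Python scripts to look and compute and a tool call to move; the robot and the scene stay as the last step left them, time stands still between calls to the robot, and variables do not carry over. Pictures are saved under pics/ and viewed, at most 10 in all, crops included, and the job is handed in when it is done.

Besides the shell and the picture viewer there is one more tool, called after "Call:" by a JSON object that holds its "name" and its "arguments". step_arm: Moves the arm, as the interface text tells. Scaled input: -1 to 1 covers 0.15 m each way for a shift and 120 degrees each way for a turn. Its arguments: {"type":"object","properties":{"commands":{"type":"array"}},"required":["commands"]}

```bash
mkdir -p pics
cat > h.py <<'E'
import numpy as np, cv2
from cell import status, camera, calibration, robot, outline_of, place_of
def K(c):
    f=192/np.tan(np.radians(c["vertical_fov"])/2)
    return np.array([[f,0,c["cx"]],[0,f,c["cy"]],[0,0,1]]),np.array(c["dist_coeffs"])
def unproj(c,uv,d):
    k,D=K(c); uv=np.array(uv,float).reshape(-1,1,2)
    n=cv2.undistortPoints(uv,k,D)[:,0]
    d=np.asarray(d,float).reshape(-1,1)
    p=np.hstack([n*d,d,np.ones_like(d)])
    return (p@np.linalg.inv(np.array(c["view"])).T)[:,:3]
def atz(c,uv,z):
    a=unproj(c,uv,[1.0])[0]; o=np.linalg.inv(np.array(c["view"]))[:3,3]
    return o+(a-o)*(z-o[2])/(a[2]-o[2])
def proj(c,P):
    k,D=K(c);v=np.array(c["view"]); 
    return cv2.projectPoints(np.array(P,float).reshape(-1,1,3),cv2.Rodrigues(v[:3,:3])[0],v[:3,3],k,D)[0][:,0]
def save(im,n): cv2.imwrite("pics/"+n+".png",im[:,:,::-1])
E
python3 - <<'E'
from h import *
ims=[]
Z={"neck":.16,"cap":.16,"carton":0,"tub":0,"tray":0,"yellow_paint":0,"green_paint":0}
for n in("scene","top"):
    im,d=camera(n);ims.append(im);c=calibration(n)
    for l in["cap","neck","carton","tub","tray","flap_plain_push","flap_white_push"]:
        for r in place_of(l,n)[:3]:
            u=r["xy"];dd=d[int(np.clip(u[1],0,383)),int(np.clip(u[0],0,511))]
            print(n,l,np.round(u),round(r["p"],2),"depth",unproj(c,u,[dd])[0].round(3), "atz",atz(c,u,Z[l]).round(3) if l in Z else "")
save(ims[0],"s0");save(ims[1],"t0")
s=status.sense();print(s["clock"],s["tool_pos"],s["eef_rot"],s["gripper_width"])
E
```

```text
scene cap [328. 227.] 0.55 depth [ 0.509  0.234 -0.005] atz [0.667 0.231 0.16 ]
scene cap [282. 201.] 0.5 depth [0.612 0.066 0.187] atz [0.584 0.062 0.16 ]
scene neck [281. 199.] 0.65 depth [0.611 0.064 0.194] atz [0.576 0.059 0.16 ]
scene neck [396. 269.] 0.52 depth [0.701 0.467 0.057] atz [0.787 0.444 0.16 ]
scene neck [240. 187.] 0.45 depth [ 0.608 -0.078  0.212] atz [ 0.553 -0.095  0.16 ]
scene carton [275. 234.] 0.63 depth [0.695 0.063 0.111] atz [0.597 0.047 0.   ]
scene tub [399. 269.] 0.73 depth [0.71  0.471 0.073] atz [0.648 0.488 0.   ]
scene tray [150. 199.] 0.72 depth [ 0.536 -0.473 -0.001] atz [ 0.537 -0.472  0.   ]
scene flap_plain_push [326. 196.] 0.58 depth [ 0.346  0.207 -0.001] atz 
scene flap_white_push [242. 188.] 0.72 depth [ 0.59  -0.077  0.191] atz 
top cap [351. 199.] 0.73 depth [ 0.526 -0.469  0.001] atz [ 0.511 -0.425  0.16 ]
top cap [220. 179.] 0.71 depth [0.585 0.065 0.2  ] atz [0.591 0.069 0.16 ]
top cap [124. 172.] 0.7 depth [0.617 0.422 0.201] atz [0.625 0.438 0.16 ]
top neck [220. 182.] 0.91 depth [0.573 0.065 0.2  ] atz [0.579 0.069 0.16 ]
top carton [225. 184.] 0.57 depth [0.565 0.045 0.2  ] atz [0.593 0.061 0.   ]
top tub [128. 173.] 0.75 depth [0.621 0.424 0.162] atz [0.65  0.484 0.   ]
top tray [352. 200.] 0.69 depth [ 0.521 -0.471  0.006] atz [ 0.521 -0.473  0.   ]
top flap_plain_push [181. 182.] 0.84 depth [ 0.604  0.251 -0.001] atz 
top flap_white_push [363. 191.] 0.56 depth [ 0.549 -0.494  0.087] atz 
top flap_white_push [257. 177.] 0.55 depth [ 0.598 -0.072  0.166] atz 
0.8 [ 0.17633717 -0.6256063   0.22256137] [ 3.11199763e+00  4.30167960e-01 -5.49453649e-05] 0.08718879879788367
```

View pics/s0.png

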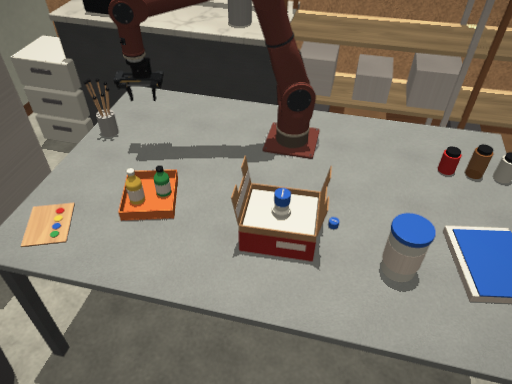

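View pics/t0.png

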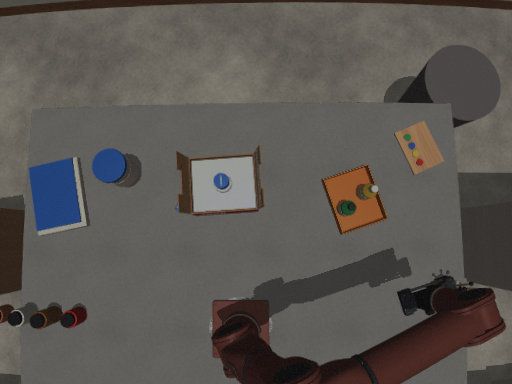

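The scene shows the carton at about (280,222), with the seated blue cap at (282,199). A second, small blue cap lies on the table at (333,223), and the tub lid at (411,230) is also blue. Only the cap on the collar fits: it is the larger one and sits at 200 mm height. I'll confirm that in a crop and measure the carton.

Run:
```python
from h import *
im,d=camera("top");c=calibration("top");s,_=camera("scene")
v,u=np.mgrid[130:240,150:300]; P=unproj(c,np.stack([u.ravel(),v.ravel()],1),d[v,u].ravel())
rgb=im[v,u].reshape(-1,3).astype(int)
z=P[:,2]
cap=(z>.192)&(z<.21)&(rgb[:,2]>rgb[:,0]+40)
print("cap top",cap.sum(),P[cap].mean(0),P[cap].min(0),P[cap].max(0))
body=(z>.115)&(z<.14)
r=cv2.minAreaRect((P[body][:,:2]*1000).astype(np.float32));print("body rect",r,body.sum(),np.median(z[body]))
wh=body&(rgb.min(1)>150)
print("white",cv2.minAreaRect((P[wh][:,:2]*1000).astype(np.float32)),wh.sum())
for nm,m in(("plain",(z>.14)&(P[:,1]>.15)),("white",(z>.14)&(P[:,1]<-.03))):
    Q=P[m];print(nm,len(Q),Q.min(0),Q.max(0)); 
    if len(Q)>5: print(np.polyfit(Q[:,1],Q[:,2],1), Q[:,:2].mean(0))
a=cv2.resize(im[140:225,165:275],None,fx=4,fy=4,interpolation=2)
b=cv2.resize(s[150:270,220:350],None,fx=3,fy=3,interpolation=2)
o=np.zeros((380,830,3),np.uint8);o[:340,:440]=a;o[:360,440:830]=b;save(o[:,:800],"c1")
```

```text
cap top 157 [0.58021381 0.06086828 0.19904172] [0.55548128 0.03467381 0.1923641 ] [0.60828466 0.08626518 0.2073364 ]
body rect ((581.101318359375, 61.244293212890625), (221.98464965820312, 261.6346435546875), 3.4297139644622803) 510 0.1287090374471922
white ((537.9724731445312, 84.22557067871094), (163.99905395507812, 77.14734649658203), 72.97367095947266) 11
plain 621 [0.46186712 0.18411965 0.14039214] [0.68285921 0.22070148 0.25731618]
[ 3.69405432 -0.54338899] [0.57024466 0.20042535]
white 442 [ 0.38387696 -0.09770412  0.14084311] [ 0.69932595 -0.06112814  1.47008762]
[35.7098249   3.15293523] [ 0.54970336 -0.07597163]
```

View pics/c1.png

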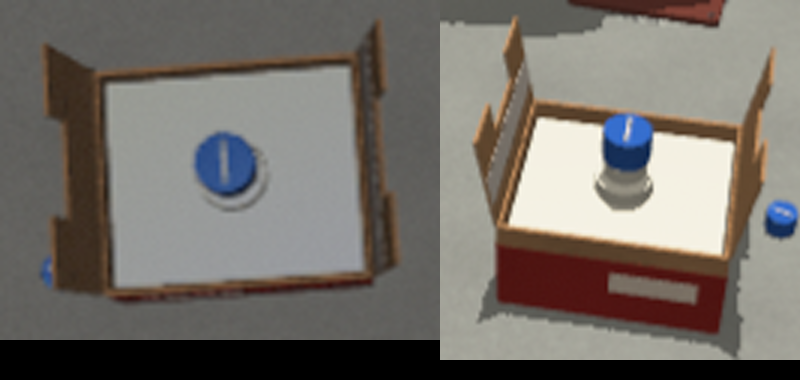

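The crop confirms that the large cap sits on the collar, with its top at 199 mm. The small one lies on the table at lower left. Carton centre is about (0.581, 0.061), yaw +3.4°, and both flaps are at about 1.8 rad. I'll go outside the plain flap with closed fingers.

Call:
{"name": "step_arm", "arguments": {"commands": [{"dp":[0.3,0.2,0.91],"turn":[0,0,0.11],"claw":-1},{"dp":[0.5,0.4,0.91],"turn":[0,0,0.11],"claw":-1},{"dp":[1,0.67,0.91],"turn":[0,0,0.11],"claw":-1},{"dp":[1,0.67,0.91],"turn":[0,0,0.11],"claw":-1},{"dp":[1,0.67,0.91],"turn":[0,0,0.11],"claw":-1},{"dp":[1,0.67,0.91],"turn":[0,0,0.11],"claw":-1},{"dp":[1,0.67,0.91],"turn":[0,0,0.11],"claw":-1}]}}

```text
clock: 1.48
tool_pos: [0.3334, -0.5212, 0.3624]
eef_rot: [3.035, 0.798, 0.008]
force: [1.6, 0.5, 0.4]
gripper_width: 0.0483
gripper_force: 0.0
```

Call:
{"name": "step_arm", "arguments": {"commands": [{"dp":[1,1,0],"turn":[0,0,0.108],"claw":-1},{"dp":[1,1,0],"turn":[0,0,0.108],"claw":-1},{"dp":[1,1,0],"turn":[0,0,0.108],"claw":-1},{"dp":[1,1,0],"turn":[0,0,0.108],"claw":-1},{"dp":[1,1,0],"turn":[0,0,0.108],"claw":-1},{"dp":[1,1,0],"turn":[0,0,0.108],"claw":-1}]}}

```text
clock: 1.98
tool_pos: [0.4823, -0.3673, 0.3589]
eef_rot: [-2.926, -1.139, -0.006]
force: [1.3, 1.5, 0.3]
gripper_width: 0.0086
gripper_force: 0.0
```

Call:
{"name": "step_arm", "arguments": {"commands": [{"dp":[0.67,1,0],"turn":[0,0,0.108],"claw":-1},{"dp":[0.67,1,0],"turn":[0,0,0.108],"claw":-1},{"dp":[0.67,1,0],"turn":[0,0,0.108],"claw":-1},{"dp":[0.67,1,0],"turn":[0,0,0.108],"claw":-1},{"dp":[0.67,1,0],"turn":[0,0,0.108],"claw":-1},{"dp":[0.67,1,0],"turn":[0,0,0.108],"claw":-1}]}}

```text
clock: 2.48
tool_pos: [0.579, -0.22, 0.3587]
eef_rot: [-2.781, -1.457, -0.002]
force: [-1.1, 0.2, -0.5]
gripper_width: 0.0003
gripper_force: 0.0
```

Call:
{"name": "step_arm", "arguments": {"commands": [{"dp":[0,1,0],"turn":[0,0,0.108],"claw":-1},{"dp":[0,1,0],"turn":[0,0,0.108],"claw":-1},{"dp":[0,1,0],"turn":[0,0,0.108],"claw":-1},{"dp":[0,1,0],"turn":[0,0,0.108],"claw":-1},{"dp":[0,1,0],"turn":[0,0,0.108],"claw":-1}]}}

```text
clock: 2.9
tool_pos: [0.5766, -0.069, 0.3598]
eef_rot: [-2.6, -1.762, -0.003]
force: [-0.7, -0.1, -0.3]
gripper_width: 0.0008
gripper_force: 0.0
```

Call:
{"name": "step_arm", "arguments": {"commands": [{"dp":[0,1,0],"turn":[0,0,0.108],"claw":-1},{"dp":[0,1,0],"turn":[0,0,0.108],"claw":-1},{"dp":[0,1,0],"turn":[0,0,0.108],"claw":-1},{"dp":[0,1,0],"turn":[0,0,0.108],"claw":-1},{"dp":[0,1,0],"turn":[0,0,0.108],"claw":-1}]}}

```text
clock: 3.32
tool_pos: [0.576, 0.0805, 0.3593]
eef_rot: [-2.384, -2.044, -0.002]
force: [0.5, 0.4, -0.1]
gripper_width: 0.0006
gripper_force: 0.0
```

Call:
{"name": "step_arm", "arguments": {"commands": [{"dp":[0,1,0],"turn":[0,0,0.108],"claw":-1},{"dp":[0,1,0],"turn":[0,0,0.108],"claw":-1},{"dp":[0,1,0],"turn":[0,0,0.108],"claw":-1},{"dp":[0,1,0],"turn":[0,0,0.108],"claw":-1},{"dp":[0,1,0],"turn":[0,0,0.108],"claw":-1}]}}

```text
clock: 3.73
tool_pos: [0.5756, 0.2297, 0.3585]
eef_rot: [-2.139, -2.298, -0.001]
force: [0.1, 0.4, -0.1]
gripper_width: 0.0001
gripper_force: 0.0
```

Call:
{"name": "step_arm", "arguments": {"commands": [{"dp":[-0.05,0.35,0],"turn":[0,0,0],"claw":-1},{"dp":[-0.05,0.35,0],"turn":[0,0,0],"claw":-1},{"dp":[-0.05,0.35,0],"turn":[0,0,0],"claw":-1}]}}

```text
clock: 3.98
tool_pos: [0.5686, 0.2794, 0.3586]
eef_rot: [-2.143, -2.296, 0.0]
force: [-0.3, 0.6, 0.1]
gripper_width: 0.0002
gripper_force: 0.0
```

Call:
{"name": "step_arm", "arguments": {"commands": [{"dp":[0,0,-1],"turn":[0,0,0],"claw":-1},{"dp":[0,0,-1],"turn":[0,0,0],"claw":-1},{"dp":[0,0,-1],"turn":[0,0,0],"claw":-1},{"dp":[0,0,-1],"turn":[0,0,0],"claw":-1},{"dp":[0,0,-1],"turn":[0,0,0],"claw":-1}]}}

```text
clock: 4.4
tool_pos: [0.5682, 0.2724, 0.2027]
eef_rot: [-2.15, -2.288, 0.015]
force: [0.2, -0.9, -0.6]
gripper_width: 0.0004
gripper_force: 0.0
```

Call:
{"name": "step_arm", "arguments": {"commands": [{"dp":[0,0,-0.09],"turn":[0,0,0],"claw":-1},{"dp":[0,-0.15,-0.09],"turn":[0,0,0],"claw":-1},{"dp":[0.01,-0.3,-0.09],"turn":[0,0,0],"claw":-1},{"dp":[0.01,-0.3,-0.09],"turn":[0,0,0],"claw":-1},{"dp":[0.01,-0.3,-0.09],"turn":[0,0,0],"claw":-1}]}}

```text
clock: 4.82
tool_pos: [0.5728, 0.2305, 0.1975]
eef_rot: [2.15, 2.287, 0.004]
force: [0.4, 0.7, -0.6]
gripper_width: 0.0004
gripper_force: 0.0
```

Call:
{"name": "step_arm", "arguments": {"commands": [{"dp":[0,-0.09,0],"turn":[0,0,0],"claw":-1},{"dp":[0.01,-0.18,-0.02],"turn":[0,0,0],"claw":-1},{"dp":[0.01,-0.24,-0.025],"turn":[0,0,0],"claw":-1},{"dp":[0.01,-0.29,-0.03],"turn":[0,0,0],"claw":-1},{"dp":[0.02,-0.35,-0.05],"turn":[0,0,0],"claw":-1},{"dp":[0.02,-0.4,-0.07],"turn":[0,0,0],"claw":-1},{"dp":[0.02,-0.4,-0.07],"turn":[0,0,0],"claw":-1}]}}

```text
clock: 5.4
tool_pos: [0.574, 0.1699, 0.1841]
eef_rot: [2.15, 2.29, -0.003]
force: [0.9, 0.1, -0.0]
gripper_width: 0.0003
gripper_force: 0.0
```

Run:
```python
from h import *
im,d=camera("scene")
save(cv2.resize(im[120:290,190:390],None,fx=3,fy=3,interpolation=2),"s2")
```

```text
(no output)
```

View pics/s2.png

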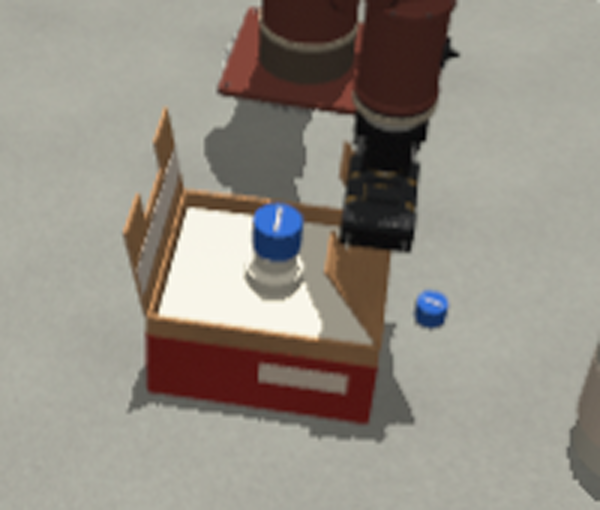

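The plain flap (around (360,270) in the crop) is leaning in at about 60°. I'll carry on down the arc.

Call:
{"name": "step_arm", "arguments": {"commands": [{"dp":[0,-0.05,-0.02],"turn":[0,0,0],"claw":-1},{"dp":[0,-0.09,-0.04],"turn":[0,0,0],"claw":-1},{"dp":[0.01,-0.13,-0.09],"turn":[0,0,0],"claw":-1},{"dp":[0.01,-0.165,-0.135],"turn":[0,0,0],"claw":-1},{"dp":[0.01,-0.19,-0.18],"turn":[0,0,0],"claw":-1},{"dp":[0.01,-0.21,-0.23],"turn":[0,0,0],"claw":-1},{"dp":[0.01,-0.23,-0.29],"turn":[0,0,0],"claw":-1},{"dp":[0.01,-0.23,-0.33],"turn":[0,0,0],"claw":-1},{"dp":[0.01,-0.23,-0.33],"turn":[0,0,0],"claw":-1},{"dp":[0.01,-0.23,-0.33],"turn":[0,0,0],"claw":-1}]}}

```text
clock: 6.28
tool_pos: [0.5749, 0.138, 0.1349]
eef_rot: [-2.147, -2.292, 0.002]
force: [-0.2, 0.1, 0.9]
gripper_width: 0.0003
gripper_force: 0.0
```

Press gently a little further until there is contact force.

Call:
{"name": "step_arm", "arguments": {"commands": [{"dp":[0,0,-0.015],"turn":[0,0,0],"claw":-1},{"dp":[0,0,-0.025],"turn":[0,0,0],"claw":-1},{"dp":[0,0,-0.03],"turn":[0,0,0],"claw":-1},{"dp":[0,0,-0.03],"turn":[0,0,0],"claw":-1}]}}

```text
clock: 6.62
tool_pos: [0.5756, 0.1384, 0.1324]
eef_rot: [2.147, 2.293, 0.001]
force: [-3.9, -0.9, 8.6]
gripper_width: 0.0005
gripper_force: 4.7
```

Call:
{"name": "step_arm", "arguments": {"commands": [{"dp":[0,0,0.2],"turn":[0,0,0],"claw":-1},{"dp":[0,0,0.5],"turn":[0,0,0],"claw":-1},{"dp":[0,0,1],"turn":[0,0,0],"claw":-1},{"dp":[0,0,1],"turn":[0,0,0],"claw":-1},{"dp":[0,0,1],"turn":[0,0,0],"claw":-1}]}}

```text
clock: 7.03
tool_pos: [0.5779, 0.1396, 0.2895]
eef_rot: [2.143, 2.288, 0.014]
force: [0.8, 1.5, 0.3]
gripper_width: -0.0001
gripper_force: 0.0
```

Call:
{"name": "step_arm", "arguments": {"commands": [{"dp":[0.05,-0.2,0.4],"turn":[0,0,0],"claw":-1},{"dp":[0.07,-1,0.4],"turn":[0,0,0],"claw":-1},{"dp":[0.07,-1,0.4],"turn":[0,0,0],"claw":-1},{"dp":[0.07,-1,0.4],"turn":[0,0,0],"claw":-1},{"dp":[0.07,-1,0.4],"turn":[0,0,0],"claw":-1},{"dp":[0.07,-1,0.4],"turn":[0,0,0],"claw":-1}]}}

```text
clock: 7.53
tool_pos: [0.5863, -0.017, 0.3415]
eef_rot: [2.155, 2.284, -0.001]
force: [0.7, 1.1, -0.5]
gripper_width: 0.0007
gripper_force: 0.0
```

Call:
{"name": "step_arm", "arguments": {"commands": [{"dp":[0.06,-0.96,0],"turn":[0,0,0],"claw":-1},{"dp":[0.06,-0.96,0],"turn":[0,0,0],"claw":-1},{"dp":[0.06,-0.96,0],"turn":[0,0,0],"claw":-1},{"dp":[0.06,-0.96,0],"turn":[0,0,0],"claw":-1},{"dp":[0.06,-0.96,0],"turn":[0,0,0],"claw":-1}]}}

```text
clock: 7.95
tool_pos: [0.5944, -0.1618, 0.34]
eef_rot: [2.156, 2.285, -0.003]
force: [0.8, -0.6, 0.5]
gripper_width: 0.0008
gripper_force: 0.0
```

Call:
{"name": "step_arm", "arguments": {"commands": [{"dp":[0,0,-0.97],"turn":[0,0,0],"claw":-1},{"dp":[0,0,-0.97],"turn":[0,0,0],"claw":-1},{"dp":[0,0,-0.97],"turn":[0,0,0],"claw":-1},{"dp":[0,0,-0.97],"turn":[0,0,0],"claw":-1},{"dp":[0,0,-0.97],"turn":[0,0,0],"claw":-1},{"dp":[0,0,-0.97],"turn":[0,0,0],"claw":-1}]}}

```text
clock: 8.45
tool_pos: [0.5947, -0.1544, 0.1954]
eef_rot: [-2.144, -2.294, 0.0]
force: [0.2, -0.4, 0.8]
gripper_width: 0.0003
gripper_force: 0.0
```

Run:
```python
from h import *
im,d=camera("top")
save(cv2.resize(im[120:260,150:300],None,fx=4,fy=4,interpolation=2),"t3")
```

```text
(no output)
```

View pics/t3.png

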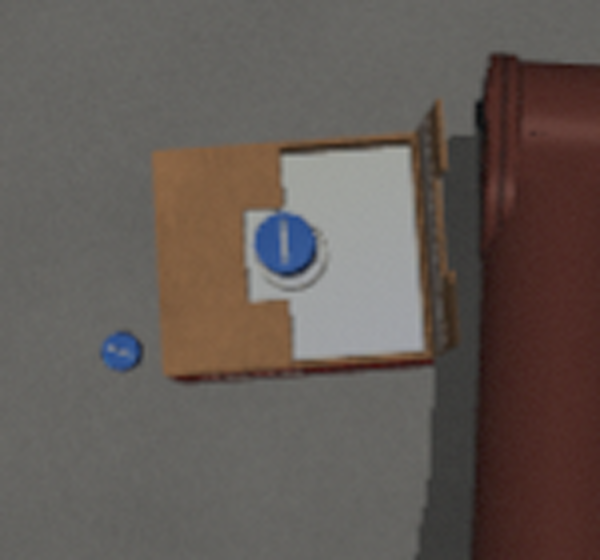

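The plain flap lies shut at left, (160–285, 150–370). The white flap is still open at (430,230). Mirroring the push for the white flap.

Call:
{"name": "step_arm", "arguments": {"commands": [{"dp":[-0.01,0.15,0],"turn":[0,0,0],"claw":-1},{"dp":[-0.02,0.3,0],"turn":[0,0,0],"claw":-1},{"dp":[-0.02,0.4,0],"turn":[0,0,0],"claw":-1},{"dp":[-0.03,0.49,0],"turn":[0,0,0],"claw":-1},{"dp":[-0.03,0.55,0],"turn":[0,0,0],"claw":-1},{"dp":[-0.03,0.6,-0.01],"turn":[0,0,0],"claw":-1},{"dp":[-0.04,0.66,-0.03],"turn":[0,0,0],"claw":-1},{"dp":[-0.04,0.7,-0.05],"turn":[0,0,0],"claw":-1},{"dp":[-0.04,0.7,-0.05],"turn":[0,0,0],"claw":-1}]}}

```text
clock: 9.25
tool_pos: [0.5885, -0.0496, 0.1874]
eef_rot: [-2.145, -2.293, 0.0]
force: [-0.2, 0.0, 0.2]
gripper_width: 0.0003
gripper_force: 0.0
```

Call:
{"name": "step_arm", "arguments": {"commands": [{"dp":[0,0.05,-0.03],"turn":[0,0,0],"claw":-1},{"dp":[0,0.09,-0.06],"turn":[0,0,0],"claw":-1},{"dp":[0,0.13,-0.11],"turn":[0,0,0],"claw":-1},{"dp":[0,0.165,-0.16],"turn":[0,0,0],"claw":-1},{"dp":[0,0.19,-0.2],"turn":[0,0,0],"claw":-1},{"dp":[0,0.21,-0.25],"turn":[0,0,0],"claw":-1},{"dp":[0,0.22,-0.31],"turn":[0,0,0],"claw":-1},{"dp":[0,0.22,-0.35],"turn":[0,0,0],"claw":-1},{"dp":[0,0.22,-0.35],"turn":[0,0,0],"claw":-1},{"dp":[0,0.22,-0.35],"turn":[0,0,0],"claw":-1}]}}

```text
clock: 10.08
tool_pos: [0.5886, -0.0184, 0.135]
eef_rot: [-2.148, -2.292, 0.001]
force: [-0.6, -0.6, 0.9]
gripper_width: 0.0003
gripper_force: 0.0
```

Call:
{"name": "step_arm", "arguments": {"commands": [{"dp":[0,0,-0.015],"turn":[0,0,0],"claw":-1},{"dp":[0,0,-0.025],"turn":[0,0,0],"claw":-1},{"dp":[0,0,-0.03],"turn":[0,0,0],"claw":-1},{"dp":[0,0,-0.03],"turn":[0,0,0],"claw":-1}]}}

```text
clock: 10.42
tool_pos: [0.5893, -0.0183, 0.1324]
eef_rot: [2.147, 2.291, 0.001]
force: [-2.7, -1.2, 8.9]
gripper_width: 0.0004
gripper_force: 4.5
```

Call:
{"name": "step_arm", "arguments": {"commands": [{"dp":[0,0,0.2],"turn":[0,0,0],"claw":-1},{"dp":[0,0,0.5],"turn":[0,0,0],"claw":-1},{"dp":[0,0,1],"turn":[0,0,0],"claw":1},{"dp":[0,0,1],"turn":[0,0,0],"claw":1},{"dp":[0,0,1],"turn":[0,0,0],"claw":1},{"dp":[0,0,1],"turn":[0,0,0],"claw":1},{"dp":[0,0,1],"turn":[0,0,0],"claw":1}]}}

```text
clock: 11.0
tool_pos: [0.5887, -0.0183, 0.2808]
eef_rot: [2.148, 2.292, -0.0]
force: [0.3, -1.0, -0.1]
gripper_width: 0.0263
gripper_force: 0.0
```

Run:
```python
from h import *
s=status.sense();print(s["q"],s["tool_pos"])
im,d=camera("scene");w,dw=camera("wrist");cw=calibration("wrist");ct=calibration("scene")
for r in place_of("neck","wrist")[:2]+place_of("cap","wrist")[:2]: print(r,atz(cw,r["xy"],.16))
v,u=np.mgrid[0:384,0:512];P=unproj(cw,np.stack([u.ravel(),v.ravel()],1),dw.ravel());rgb=w.reshape(-1,3).astype(int)
m=(P[:,2]>.19)&(P[:,2]<.21)&(rgb[:,2]>rgb[:,0]+40)
print(m.sum(), P[m].mean(0) if m.any() else 0,(P[m].min(0)+P[m].max(0))/2 if m.any() else 0)
o=np.zeros((400,800,3),np.uint8);o[:300,:400]=cv2.resize(im[140:290,190:390],(400,300));o[:300,400:]=cv2.resize(w,(400,300));save(o,"s4")
```

```text
[ 0.43506583  0.23395943 -0.57381091  1.50503918  0.12758777  1.44013675
 -0.07790887] [ 0.5887359  -0.01832177  0.28078146]
{'xy': [253.9, 99.7], 'p': 0.84} [0.5796116  0.06025344 0.16      ]
4440 [0.5808022  0.06260971 0.19906438] [0.58101864 0.06226916 0.19736616]
```

View pics/s4.png

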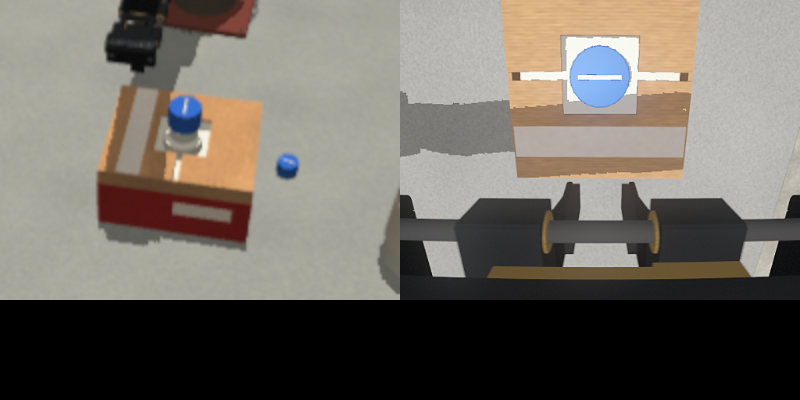

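Both flaps lie shut around the neck. The cap is at (0.581, 0.0615), seen at (600,76) in the wrist view. Going over it.

Call:
{"name": "step_arm", "arguments": {"commands": [{"dp":[-0.02,0.25,0],"turn":[0,0,0],"claw":1},{"dp":[-0.05,0.53,0],"turn":[0,0,0],"claw":1},{"dp":[-0.05,0.53,0],"turn":[0,0,0],"claw":1},{"dp":[-0.05,0.53,0],"turn":[0,0,0],"claw":1},{"dp":[-0.05,0.53,0],"turn":[0,0,0],"claw":1},{"dp":[-0.05,0.53,0],"turn":[0,0,0],"claw":1},{"dp":[-0.05,0.53,0],"turn":[0,0,0],"claw":1},{"dp":[-0.05,0.53,0],"turn":[0,0,0],"claw":1}]}}

```text
clock: 11.87
tool_pos: [0.5815, 0.0602, 0.2808]
eef_rot: [-2.15, -2.291, 0.001]
force: [0.2, -0.4, 0.7]
gripper_width: 0.0861
gripper_force: 0.0
```

Call:
{"name": "step_arm", "arguments": {"commands": [{"dp":[0,0.01,-0.2],"turn":[0,0,0],"claw":1},{"dp":[0,0.01,-0.4],"turn":[0,0,0],"claw":1},{"dp":[0,0.01,-0.6],"turn":[0,0,0],"claw":1},{"dp":[0,0.01,-0.77],"turn":[0,0,0],"claw":1},{"dp":[0,0.01,-0.77],"turn":[0,0,0],"claw":1},{"dp":[0,0.01,-0.77],"turn":[0,0,0],"claw":1},{"dp":[0,0.01,-0.77],"turn":[0,0,0],"claw":-1},{"dp":[0,0.01,-0.77],"turn":[0,0,0],"claw":-1},{"dp":[0,0.01,-0.77],"turn":[0,0,0],"claw":-1},{"dp":[0,0.01,-0.77],"turn":[0,0,0],"claw":-1},{"dp":[0,0.01,-0.77],"turn":[0,0,0],"claw":-1},{"dp":[0,0.01,-0.77],"turn":[0,0,0],"claw":-1}]}}

```text
clock: 12.87
tool_pos: [0.5816, 0.063, 0.166]
eef_rot: [2.147, 2.292, 0.001]
force: [0.4, -0.6, 4.0]
gripper_width: 0.0551
gripper_force: 30.3
```

Call:
{"name": "step_arm", "arguments": {"commands": [{"dp":[0,0,0],"turn":[0,0,0],"claw":-1},{"dp":[0,0,0],"turn":[0,0,0],"claw":-1},{"dp":[0,0,0],"turn":[0,0,0],"claw":-1},{"dp":[0,0,0],"turn":[0,0,0],"claw":-1}]}}

```text
clock: 13.2
tool_pos: [0.5816, 0.0629, 0.166]
eef_rot: [2.147, 2.292, 0.001]
force: [-0.0, 0.3, 5.6]
gripper_width: 0.0554
gripper_force: 30.0
```

```bash
python3 -c "
from h import *
s=status.sense();print(s['force'],s['torque'],s['q'],s['tool_pos'])"
```

```text
[-0.03310946  0.271722    5.60147517] [-0.08581975  0.1401037  -0.06946179] [ 0.32841888  0.29845636 -0.61218925  1.67671609  0.18092241  1.22295596
 -0.25956192] [0.5816077  0.06292786 0.16600252]
```

Call:
{"name": "step_arm", "arguments": {"commands": [{"dp":[0,0,0],"turn":[0,0,0.03],"claw":-1},{"dp":[0,0,0],"turn":[0,0,0.06],"claw":-1},{"dp":[0,0,0],"turn":[0,0,0.09],"claw":-1},{"dp":[0,0,0],"turn":[0,0,0.12],"claw":-1},{"dp":[0,0,0],"turn":[0,0,0.12],"claw":-1},{"dp":[0,0,0],"turn":[0,0,0.12],"claw":-1}]}}

```text
clock: 13.7
tool_pos: [0.5817, 0.063, 0.166]
eef_rot: [1.842, 2.544, 0.001]
force: [0.1, 0.4, 5.4]
gripper_width: 0.0553
gripper_force: 30.0
```

```bash
python3 -c "
from h import *
s=status.sense();print(s['force'],s['torque'],s['q'][6],s['tool_pos'],s['gripper_width'])
im,d=camera('wrist');save(im,'w5')
"
```

```text
[0.0712696  0.35161885 5.40801676] [-0.0630957  -0.01721945  0.02375724] -0.01808538957717072 [0.58173064 0.06303378 0.1660104 ] 0.05528644251907128
```

Torque stays near zero well past 0.1 rad (0.25 rad turned), so it loosens counter-clockwise. Carrying on.

Call:
{"name": "step_arm", "arguments": {"commands": [{"dp":[0,0,0],"turn":[0,0,0.05],"claw":-1},{"dp":[0,0,0],"turn":[0,0,0.1],"claw":-1},{"dp":[0,0,0],"turn":[0,0,0.15],"claw":-1},{"dp":[0,0,0],"turn":[0,0,0.2],"claw":-1},{"dp":[0,0,0],"turn":[0,0,0.25],"claw":-1},{"dp":[0,0,0],"turn":[0,0,0.3],"claw":-1},{"dp":[0,0,0],"turn":[0,0,0.35],"claw":-1},{"dp":[0,0,0],"turn":[0,0,0.4],"claw":-1},{"dp":[0,0,0],"turn":[0,0,0.4],"claw":-1},{"dp":[0,0,0],"turn":[0,0,0.4],"claw":-1}]}}

```text
clock: 14.58
tool_pos: [0.5816, 0.0629, 0.166]
eef_rot: [0.648, 3.073, 0.0]
force: [-2.1, -0.4, 6.3]
gripper_width: 0.0551
gripper_force: 30.0
```

```bash
python3 -c "
from h import *
s=status.sense();print(s['force'],s['torque'],s['q'][6],s['tool_pos'],s['eef_rot'])"
```

```text
[-2.06924105 -0.41960343  6.29399846] [-0.02234232  0.10965547  0.04541513] 0.7803586214344886 [0.58161811 0.06293706 0.16599676] [6.48232497e-01 3.07345984e+00 3.68669290e-04]
```

Turned 1.09 rad with low torque. Going on to about 1.36 rad, then a gentle lift test.

Call:
{"name": "step_arm", "arguments": {"commands": [{"dp":[0,0,0],"turn":[0,0,0.04],"claw":-1},{"dp":[0,0,0],"turn":[0,0,0.08],"claw":-1},{"dp":[0,0,0],"turn":[0,0,0.11],"claw":-1},{"dp":[0,0,0],"turn":[0,0,0.13],"claw":-1},{"dp":[0,0,0],"turn":[0,0,0.13],"claw":-1},{"dp":[0,0,0],"turn":[0,0,0.13],"claw":-1}]}}

```text
clock: 15.08
tool_pos: [0.581, 0.0627, 0.166]
eef_rot: [-0.226, -3.133, 0.001]
force: [-4.1, -1.1, 8.7]
gripper_width: 0.0552
gripper_force: 30.0
```

Call:
{"name": "step_arm", "arguments": {"commands": [{"dp":[0,0,0.02],"turn":[0,0,0],"claw":-1},{"dp":[0,0,0.04],"turn":[0,0,0],"claw":-1},{"dp":[0,0,0.06],"turn":[0,0,0],"claw":-1},{"dp":[0,0,0.06],"turn":[0,0,0],"claw":-1},{"dp":[0,0,0.06],"turn":[0,0,0],"claw":-1}]}}

```text
clock: 15.5
tool_pos: [0.581, 0.0627, 0.1746]
eef_rot: [-0.226, -3.133, 0.001]
force: [-4.4, -2.4, 1.4]
gripper_width: 0.055
gripper_force: 30.0
```

```bash
python3 -c "
from h import *
s=status.sense();print(s['force'],s['torque'],s['q'][6],s['tool_pos'],s['eef_rot'])"
```

```text
[-4.43780274 -2.38010252  1.42754466] [-0.34578864  0.81738284 -0.00522404] 1.0417768629717712 [0.58102531 0.06271408 0.17459079] [-2.26330836e-01 -3.13272213e+00  8.26418384e-04]
```

It lifts freely. Raising it well clear.

Call:
{"name": "step_arm", "arguments": {"commands": [{"dp":[0,0,0.1],"turn":[0,0,0],"claw":-1},{"dp":[0,0,0.2],"turn":[0,0,0],"claw":-1},{"dp":[0,0,0.3],"turn":[0,0,0],"claw":-1},{"dp":[0,0,0.4],"turn":[0,0,0],"claw":-1},{"dp":[0,0,0.5],"turn":[0,0,0],"claw":-1},{"dp":[0,0,0.6],"turn":[0,0,0],"claw":-1},{"dp":[0,0,0.7],"turn":[0,0,0],"claw":-1},{"dp":[0,0,0.7],"turn":[0,0,0],"claw":-1},{"dp":[0,0,0.7],"turn":[0,0,0],"claw":-1},{"dp":[0,0,0.7],"turn":[0,0,0],"claw":-1}]}}

```text
clock: 16.33
tool_pos: [0.5813, 0.0629, 0.2786]
eef_rot: [-0.226, -3.133, -0.0]
force: [-0.0, -0.2, -0.9]
gripper_width: 0.0553
gripper_force: 30.0
```

Run:
```python
from h import *
s=status.sense();print(s["force"],s["gripper_width"],np.abs(s["dq"]).max())
im,d=camera("scene");w,_=camera("wrist")
o=np.zeros((450,800,3),np.uint8);o[:390,:400]=cv2.resize(im[100:295,190:390],(400,390));o[:300,400:]=cv2.resize(w,(400,300));save(o,"s6")
```

```text
[-0.01768694 -0.16421362 -0.87904696] 0.05531739321073993 0.008429127961301703
```

View pics/s6.png

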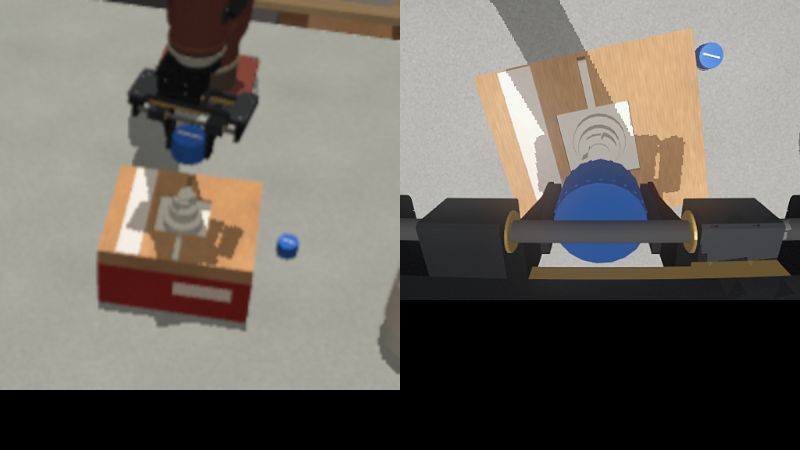

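The cap is held in the gripper and both flaps are shut. I'll check that the cap is level, using depth.

Run:
```python
from h import *
for n in("wrist","scene","top"):
    im,d=camera(n);c=calibration(n);v,u=np.mgrid[0:384,0:512]
    P=unproj(c,np.stack([u.ravel(),v.ravel()],1),d.ravel());g=im.reshape(-1,3).astype(int)
    m=(g[:,2]>g[:,0]+40)&(np.hypot(P[:,0]-.581,P[:,1]-.063)<.045)&(P[:,2]>.2)&(d.ravel()>0)
    Q=P[m];print(n,len(Q),Q.min(0).round(3) if len(Q) else "",Q.max(0).round(3) if len(Q) else "")
    if len(Q)<30: continue
    T=Q[np.hypot(Q[:,0]-.581,Q[:,1]-.063)<.022]
    if len(T)>30:
        A=np.c_[T[:,:2]-[.581,.063],np.ones(len(T))]
        for _ in range(3):
            x=np.linalg.lstsq(A,T[:,2],rcond=None)[0];e=T[:,2]-A@x;k=abs(e)<max(.002,1.5*e.std());A,T=A[k],T[k]
        print(" top plane slope",x.round(3),len(T),e.std())
    k=np.hypot(Q[:,0]-.581,Q[:,1]-.063)>.026
    if k.sum()>50 and n=="scene":
        # side: centre drift of the nearest x with height
        S=Q[k];z=S[:,2]
        for a in np.arange(z.min(),z.max(),.008): print("  z",a.round(3),S[(z>=a)&(z<a+.008)].mean(0).round(4))
```

```text
wrist 9055 [0.552 0.037 0.272] [0.61  0.092 0.366]
 top plane slope [ 0.001 -0.002  0.312] 3511 0.0005347752497266546
scene 269 [0.558 0.036 0.271] [0.617 0.089 0.319]
 top plane slope [0.045 0.012 0.312] 55 0.0010572616711065712
  z 0.271 [0.6073 0.0634 0.2754]
  z 0.279 [0.6061 0.0648 0.2828]
  z 0.287 [0.6065 0.0656 0.2905]
  z 0.295 [0.6067 0.0635 0.2991]
  z 0.303 [0.6058 0.0648 0.3071]
  z 0.311 [0.603  0.0618 0.3128]
top 0
```

The cap is level (slope under 0.2°), with its underside at about 272 mm, 112 mm above the neck. Handing in.

```bash
python3 -c "
from h import *
print(robot.close_job())"
```

```text
the job is handed in; nothing more can be done
None
```

I shut the plain flap first, then the white-striped one. The cap unscrewed counter-clockwise (a right-handed thread), and I handed the job in holding it level and still about 11 cm above the neck, with both flaps still shut.

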